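# Unlock the lid stay and close the chemicals case

### The arm

A 7-joint arm with a two-finger parallel gripper is mounted at the origin on the work surface. World frame = base frame: x ahead of the robot, y to its left, z up, the work surface at z = 0. Lengths are in m, angles in rad, forces in N, time in s.
With the tool pointing down it reaches from about 0.4 to 0.875 m from the base axis. Payload 19.3 kg.
Tool frame: the origin (TCP) lies at the very end of the fingers, on their centre line; the grasp point (between the pads) lies 19 mm behind it; z points along the fingers, y is the line along which they close (so a half turn about z gives the same grasp; the last joint's range is limited). The gripper opens to 85 mm and grips with 20 to 120 N. Pads are 22 mm wide; open, the fingers measure 114 mm over their backs; the gripper's body (76 mm by 85 mm) begins 54 mm behind the grasp point. The pads swing forward as they close: fully open they stand 13 mm farther back than shut.
Start: joints at [1.18, 0.521, -0.036, 1.599, 0.021, 1.021, -0.113], TCP at [0.197, -0.593, 0.199] pointing down, gripper open.
Joint ranges: [-2.91, 2.91], [-0.3, 2.13], [-1.5, 1.42], [0.17, 2.43], [-1.26, 4.41], [0.16, 1.93], [-2.52, 2.52]. Speed limits (rad/s): [1.89, 1.89, 2.39, 2.39, 3.01, 3.01, 3.01].

### API

Orientations are given as a unit quaternion [w, x, y, z].
In Python, from station import robot gives the robot as it stands.
- The arm moves only by the tool move_arm, never from a script. Its argument "moves" is one flat list of numbers, 7 for each row, row after row: the opening, from -1 (shut) to 1 (fully open), so that 0 is half open, then the shift along the tool's x, y, z as a fraction of full scale, then the turn, a rotation vector about the tool's x, y, z as a fraction of full scale. In form: [claw, tx, ty, tz, rx, ry, rz, claw, tx, ty, tz, rx, ry, rz, ...]. A call has 1 to 5 rows; each row is the pose to reach, as a shift and turn from the pose commanded when the call began, along the tool's axes at that moment; what a row does not reach only later rows make up. Full scale, the value 1, is 0.4 m for a shift and 90 degrees for a turn. A row lasts 1/8 s, in which the tool goes at most 62.5 mm and 10.7 degrees, less where a joint would pass 70% of its speed; a pose out of reach is approached as far as the arm can. A call with a number of a shift or a turn outside -1 to 1 is refused whole. A call with a gripper value outside its range is refused whole. The fingers move at their own pace and stop on an object; the grip force is fixed at half the most. Time passes only in rows, so rows that repeat a pose let the fingers close. It gives the time, the measured TCP pose, the force, the opening and the grip force at its end, in the units of the state.
- robot.get_state(): the state, without advancing time (a new reading comes with each control period).
- robot.capture(name): name is "scene" or "side" or "wrist"; returns the picture (400x640x3 uint8, blue, green, red); there is no depth.
- robot.camera_info(name): a dict with "fov_y" (degrees; the focal length in pixels is half the picture's height over the tangent of half this angle, whatever the lens; pixels are square), "cx", "cy" (the principal point, pixels), "world_from_camera" (4x4, takes a point from camera to world coordinates). Camera axes: x right, y down, z forward; pixel columns grow to the right and rows downward; lengths in m; the calibration is good to about 2 mm. A picture is of the moment at which its call begins: read the wrist's pose just before it. camera_info takes no time and is no camera call; for the wrist camera it gives the pose at the moment of the call.
- robot.sign_off(): hands the job in; it is judged then, once.
The state is a dict: "t": time; "joint_positions": joint angles; "joint_vel": joint speeds; "effort": joint torques, N m; "position": TCP position; "orientation": TCP orientation; "force": force on the tool from outside, world axes, zero at the start; "torque": the same for the moment, N m; "opening": opening from 0.0 (shut) to 1.0 (fully open); "grasp_force": force on a finger pad.
Only numpy, scipy, OpenCV 4.12 (cv2) and the standard library are available. Lean on these libraries where they do the work, as an engineer would, in place of code of your own. Each camera call takes 0.05 s, during which the arm holds its last target. There are 200 camera calls.

### The job

Close up the chemicals case on the plating bench: lift the knee of its folding lid stay past centre to unlock it, then lower the lid gently until it is fully shut on its seal. Do not force the lid, let it slam, or disturb the things standing around the case, and let go of everything when done.

Things in the scene. Friction and masses are not known exactly. Their poses are not given: they have to be found in the camera images.
- tray: Black spill tray, fixed, 300 x 285 mm (x, y), rim 14 mm high; origin: centre of underside, z up. The fixed grey case (240 x 225 mm, walls 6 mm) stands centred in it (to 2 mm), same yaw, on screw feet of unknown setting: case, lid and stay stand up to 10 mm higher or lower than nominal, the same for all. Nominal case rim: z = 123 mm. The points below are nominal points fixed to the tray.
- hinge (a point): Nominal middle of the lid's hinge line, 123 mm above the tray's origin, true height up to 10 mm off. The line runs along the tray's x at the -y side of the case; the lid, a white panel 244 (x) x 229 mm, 10 mm thick plus a 3 mm raised field on its outer face (195 x 165 mm, centred), swings about it towards the tray's +y and lies flat on the rim when shut, underside at hinge height.
- foot (a point): Nominal foot pivot of the folding steel stay, inside the +x end of the case (height up to 10 mm off). Two flat links, each 94.5 mm between pivots, lie in the plane across the tray's x here: foot to knee, knee to lid. The top pivot is on the lid, 130 mm from the hinge line and 10 mm inside the lid's underside.
- knob (a point): Nominal centre, at the start, of the black cylindrical knob on the stay's knee (height up to 10 mm off; does not follow the knob). 24 mm across, 30 mm long along the tray's x; its flat ends face +x and -x and can be pinched from above. It moves on a circle about the foot pivot; lifting it up and away from the hinge (towards +y) unlocks the stay.
- lid (a joint): Lid angle, rad: 0 at the start, standing 85 degrees open on the locked stay; grows as it closes; 1.4835 flat and fully shut on the rim, where it stops dead. The rubber-mounted panel gives about 9 N/mm under a push at its free edge. The hinge is stiff (0.6 N m): once unlocked, the lid stays where it is left. Lid 0.3 to 0.5 kg. Reading noise 0.01.
- knee (a joint): Fold of the stay's knee, rad: 0 at the start, on its stop 6 mm past centre towards the hinge (locked); 0.13 with the links in line; grows to about 2.95 as the lid closes. A spring pulls it back to the lock (a few N at the knob): let go before about 0.9 it may lock again, beyond that the stiff hinge holds it.
- jar: Bystander: white lidded jar, 60 mm across, 95 mm high, loose; origin at the centre of its underside.
- funnel: Bystander: red funnel standing mouth down, 84 mm across, 110 mm high, loose; origin at the centre of its underside.
- beaker: Bystander: glass beaker, 66 mm across, 85 mm high, loose; origin at the centre of its underside.

How it is judged:
On the way:
1. the stay is unlocked: its knee is lifted well past centre (value of joint knee above 0.6 rad), for 0.2 s.
At the end, for the whole second after the job is handed in: The lid is shut on its seal to within about 0.0085 rad (2 mm at the free edge), at rest, and the bystanders stand upright within 25 mm of where they were (value of joint lid above 1.475 rad and velocity of joint lid below 0.05 rad/s and angle between each of jar, funnel, beaker's own z axis and vertical below 0.2 rad and distance of each of jar, funnel, beaker from where it was at the start of the episode below 0.025 m); the robot touches nothing.
It fails at once if the lid is pressed with more than 20 N (contact force between any of the fingers, the arm and panel above 20 N).
It fails at once if the lid swings faster than 2 rad/s (velocity of joint lid above 2 rad/s).
It fails at once if a bystander is moved more than 25 mm (distance of any of jar, funnel, beaker from where it was at the start of the episode above 0.025 m).
It also fails if it takes over 61 s, if anything falls off the work surface, if the arm or the gripper's body presses on something with over 40 N, if the wrist force passes 120 N, or if a joint passes its speed limit or range.

## Working session

There is one attempt and no reset: what is moved stays moved. The work goes in short steps, Python scripts to look and compute and a tool call to move; the robot and the scene stay as the last step left them, time stands still between calls to the robot, and variables do not carry over. Pictures are saved under pics/ and viewed, at most 10 in all, crops included, and the job is handed in when it is done.

Besides the shell and the picture viewer there is one more tool, called after "Emit:" as name(argument=value, ...) on one line, values as JSON. move_arm: Moves the arm, as the interface text tells. Its arguments: {"type":"object","properties":{"moves":{"type":"array","items":{"type":"number"}}},"required":["moves"]}

```bash
ls; mkdir -p pics; python3 - <<'E'
from station import robot
import cv2,numpy as np
for n in("scene","side"):
    im=robot.capture(n); cv2.imwrite(f"pics/{n}0.png",im)
    i=robot.camera_info(n); print(n,i["fov_y"],i["cx"],i["cy"],np.round(i["world_from_camera"],4).tolist())
s=robot.get_state(); print(s["t"],s["position"],s["orientation"],s["force"])
E
```

```text
pics
scene 53.0058583095062 319.67412603288614 197.88245340552632 [[0.0431, 0.7128, -0.7, 1.2157], [0.999, -0.0236, 0.0375, -0.0462], [0.0102, -0.7009, -0.7132, 0.8215], [0.0, 0.0, 0.0, 1.0]]
side 47.749008581194076 317.1992820596307 197.5471932530477 [[0.6557, 0.4903, -0.5742, 1.1715], [0.755, -0.4279, 0.4969, -0.5764], [-0.0021, -0.7593, -0.6507, 0.9011], [0.0, 0.0, 0.0, 1.0]]
0.1 [ 0.19690224 -0.59281451  0.19818303] [-5.02382436e-04  9.87167126e-01  1.59689689e-01 -1.27931055e-04] [-0.00753878 -0.34597162  0.16729766]
```

View pics/scene0.png

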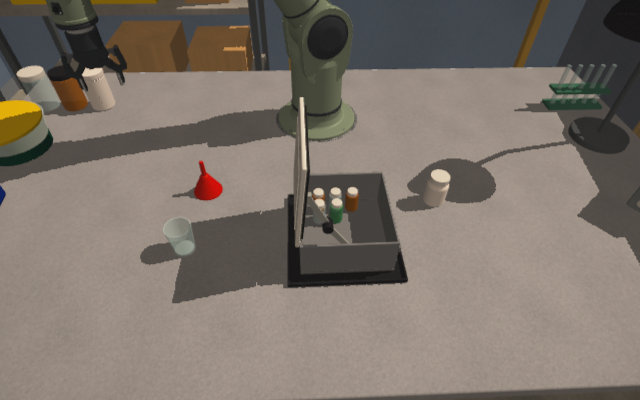

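View pics/side0.png

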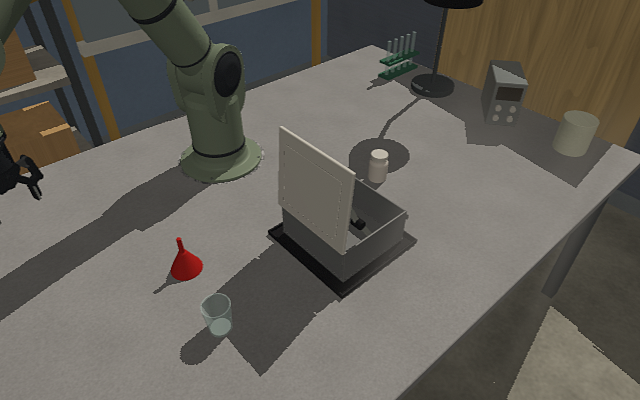

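The scene view shows the tray's near corners at about (288,281) and (405,278), with the open lid at the case's left (-y) side. The black knob is at about (328,227), the jar at (437,190), the funnel at (207,183) and the beaker at (180,237). The side view shows the outer face of the lid and the knob at about (359,223). I'll enlarge both to get accurate points.

```bash
python3 - <<'E'
import cv2
a=cv2.imread("pics/scene0.png")[90:290,275:415]; a=cv2.resize(a,None,fx=3,fy=3,interpolation=cv2.INTER_CUBIC)
b=cv2.imread("pics/side0.png")[120:300,262:420]; b=cv2.resize(b,None,fx=2.4,fy=2.4,interpolation=cv2.INTER_CUBIC)
import numpy as np
c=np.zeros((600,800,3),np.uint8); c[:,:420]=a; c[:b.shape[0],420:420+b.shape[1]]=b
cv2.imwrite("pics/crop0.png",cv2.convertScaleAbs(c,alpha=1.6,beta=10))
E
```

```text
(no output)
```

View pics/crop0.png

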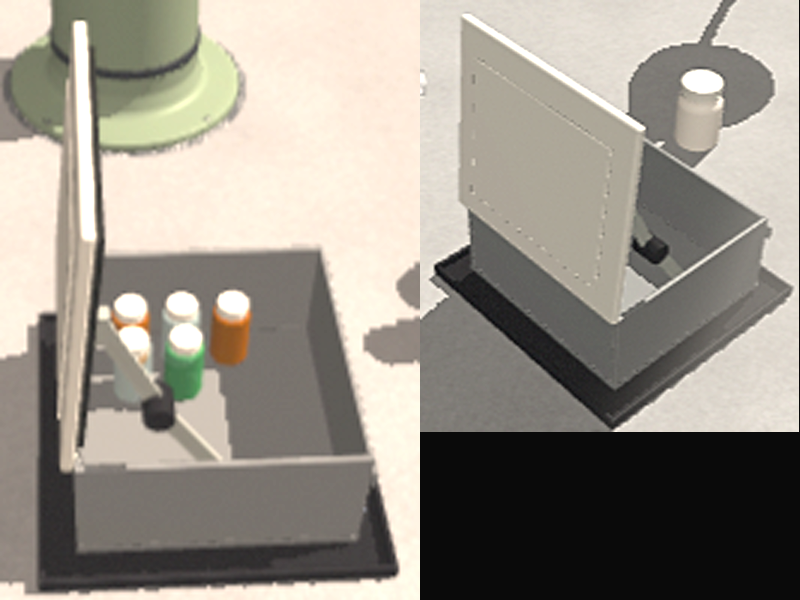

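The crop shows, in crop pixels:
- **Left panel:** rim corners at (76,465), (373,458) and (320,248). Tray corners at (42,588) and (397,573). Knob at (158,406).
- **Right panel:** rim corner at (765,220), knob at (652,248), lid top corners at (463,15) and (642,128).

```bash
cat > h.py <<'E'
import numpy as np,cv2
from station import robot
def ray(n,u,v,i=None):
    i=i or robot.camera_info(n); f=200/np.tan(np.radians(i["fov_y"])/2); T=np.array(i["world_from_camera"])
    d=T[:3,:3]@[(u-i["cx"])/f,(v-i["cy"])/f,1]; return T[:3,3],d/np.linalg.norm(d)
def onz(r,z): c,d=r; return c+d*(z-c[2])/d[2]
def tri(r1,r2):
    A=sum(np.eye(3)-np.outer(d,d) for c,d in(r1,r2)); b=sum((np.eye(3)-np.outer(d,d))@c for c,d in(r1,r2))
    p=np.linalg.solve(A,b); return p,[np.linalg.norm(np.cross(p-c,d)) for c,d in(r1,r2)]
S=lambda x,y: ray("scene",275+x/3,90+y/3)
D=lambda x,y: ray("side",262+(x-420)/2.4,120+y/2.4)
E
python3 - <<'E'
from h import *
np.set_printoptions(precision=4,suppress=True)
print("tray S +x-y,+x+y",onz(S(42,588),0),onz(S(397,573),0))
print("tray D +x-y,+x+y,-x-y",onz(D(613,427),0),onz(D(792,290),.014),onz(D(435,268),.014))
for n,a,b in(("rim++",(373,458),(765,220)),("knob",(158,406),(652,248)),("lidtop+",(86,237),(642,128)),("lidtop-",(80,22),(463,15))): print(n,tri(S(*a),D(*b)))
for z in(.113,.123,.133): print(z,onz(S(373,458),z),onz(S(320,248),z),onz(S(76,465),z))
for n,u,v,z in(("jar",437,197,.04),("funnel",208,193,.0),("beaker",182,247,.02)): print(n,onz(ray("scene",u,v),z))
E
```

```text
tray S +x-y,+x+y [ 0.6983 -0.0879  0.    ] [0.6948 0.1946 0.    ]
tray D +x-y,+x+y,-x-y [ 0.7001 -0.0883  0.    ] [0.7029 0.1866 0.014 ] [ 0.4093 -0.0967  0.014 ]
rim++ (array([0.6667, 0.1633, 0.1114]), [np.float64(0.00108687550200127), np.float64(0.0010868755020012005)])
knob (array([0.652 , 0.0021, 0.1605]), [np.float64(0.0009182258450601908), np.float64(0.0009182258450601529)])
lidtop+ (array([ 0.6745, -0.0466,  0.3454]), [np.float64(0.0003586387960964126), np.float64(0.00035863879609652496)])
lidtop- (array([ 0.4282, -0.0474,  0.3412]), [np.float64(0.000635961651115986), np.float64(0.0006359616511160548)])
0.113 [0.6666 0.1632 0.113 ] [0.4322 0.1591 0.113 ] [ 0.6653 -0.0582  0.113 ]
0.123 [0.6743 0.1602 0.123 ] [0.4433 0.1562 0.123 ] [ 0.6731 -0.058   0.123 ]
0.133 [0.6821 0.1573 0.133 ] [0.4543 0.1533 0.133 ] [ 0.6809 -0.0578  0.133 ]
jar [0.4559 0.3175 0.04  ]
funnel [ 0.3789 -0.3253  0.    ]
beaker [ 0.589  -0.3541  0.02  ]
```

```bash
cat >> h.py <<'E'
from scipy.spatial.transform import Rotation as Ro
def cur(): s=robot.get_state(); q=s["orientation"]; return s,np.array(s["position"]),Ro.from_quat([q[1],q[2],q[3],q[0]])
def tilt(th): s,c=np.sin(th),np.cos(th); return Ro.from_matrix(np.array([[0,c,-s],[1,0,0],[0,-s,-c]]).T)
def rel(p,R,n=1):
    "fractions for move; target TCP p, rotation R"
    s,p0,R0=cur(); t=R0.inv().apply(np.array(p)-p0)/.4; r=(R0.inv()*R).as_rotvec()/(np.pi/2)
    print("rel",np.round(t,4),np.round(r,4),"mm",round(np.linalg.norm(t)*400),"deg",round(np.linalg.norm(r)*90))
    return t,r
H=np.array([-.060,.115]); F=np.array([.055,.080]); L=.0945
def stay(kn):
    "knee fold -> knob(y,z), lid angle open deg, top"
    c=2*L*np.cos((kn-.13)/2); d=F-H; D=np.hypot(*d); r=np.hypot(.130,.010)
    a=np.arctan2(d[1],d[0])+np.arccos((D*D+r*r-c*c)/(2*D*r)); T=H+r*np.array([np.cos(a),np.sin(a)])
    u=(T-F)/c; k=(T+F)/2+L*np.sin((kn-.13)/2)*np.array([u[1],-u[0]]); return k,np.degrees(a+np.arctan2(.01,.13)),T
E
python3 - <<'E'
from h import *
np.set_printoptions(precision=4,suppress=True)
for k in np.arange(0,3,.2): print(round(k,1),*stay(k)[:2])
rel([.35,-.35,.45],tilt(.4)); rel([.64,.17,.36],tilt(.4))
E
```

```text
0.0 [0.0028 0.1588] 85.02421419515322
0.2 [0.0108 0.1635] 85.22149028129745
0.4 [0.0202 0.1679] 84.10994149302007
0.6 [0.0312 0.1715] 81.74193553261074
0.8 [0.0436 0.1738] 78.22052415549685
1.0 [0.057  0.1745] 73.68012458522617
1.2 [0.0713 0.1731] 68.26650136989953
1.4 [0.0858 0.1693] 62.121363750772275
1.6 [0.1002 0.163 ] 55.37320725672298
1.8 [0.1137 0.1541] 48.13341751376584
2.0 [0.1259 0.1424] 40.49571341383769
2.2 [0.1362 0.1283] 32.537051461859505
2.4 [0.1441 0.1116] 24.318214002123078
2.6 [0.1487 0.0922] 15.881167953878858
2.8 [0.1489 0.069 ] 7.232415192255441
rel [ 0.5546 -0.4561 -0.6291] [-0.1596 -0.2208 -0.7845] mm 382 deg 75
rel [ 1.6525 -1.4609 -0.4032] [-0.1596 -0.2208 -0.7845] mm 897 deg 75
```

Emit:
move_arm(moves=[1,0.05,-0.05,-0.3,-0.1,-0.13,-0.45,1,0.2,-0.15,-0.6,-0.1,-0.13,-0.5,1,0.4,-0.3,-0.63,-0.1,-0.15,-0.55,1,0.56,-0.46,-0.63,-0.13,-0.2,-0.7,1,0.56,-0.46,-0.63,-0.16,-0.22,-0.78])

```text
t: 0.72
position: [0.3067, -0.4212, 0.4103]
orientation: [0.103, 0.811, 0.567, -0.105]
force: [2.0, -0.6, 0.3]
opening: 0.998
grasp_force: 0.0
```

```bash
python3 - <<'E'
from h import *
print(cur()[1],cur()[0]["t"]); rel([.52,-.1,.50],tilt(.4)); rel([.64,.17,.36],tilt(.4))
E
```

```text
[ 0.30669281 -0.42124473  0.41029765] 0.725
rel [ 0.8349  0.2419 -0.4734] [-0.046  -0.0628 -0.216 ] mm 396 deg 21
rel [ 1.6417  0.2803 -0.3482] [-0.046  -0.0628 -0.216 ] mm 681 deg 21
```

Emit:
move_arm(moves=[1,0.1,0.05,-0.2,-0.04,-0.06,-0.2,1,0.3,0.1,-0.3,-0.046,-0.063,-0.216,1,0.45,0.15,-0.4,-0.046,-0.063,-0.216,1,0.6,0.2,-0.47,-0.046,-0.063,-0.216,1,0.75,0.22,-0.47,-0.046,-0.063,-0.216])

```text
t: 1.35
position: [0.4664, -0.1852, 0.509]
orientation: [0.14, 0.696, 0.691, -0.14]
force: [1.6, -1.3, -0.7]
opening: 0.996
grasp_force: 0.0
```

```bash
python3 - <<'E'
from h import *
print(cur()[1],cur()[0]["t"]);rel([.64,.17,.46],tilt(.4)); rel([.64,.15,.36],tilt(.4))
E
```

```text
[ 0.46641539 -0.18519406  0.50900256] 1.35
rel [ 0.8691  0.4275 -0.232 ] [-0.0002 -0.0008 -0.0047] mm 398 deg 0
rel [0.9201 0.4272 0.0178] [-0.0002 -0.0008 -0.0047] mm 406 deg 0
```

Emit:
move_arm(moves=[1,0.2,0.1,-0.1,0,0,0,1,0.4,0.2,-0.15,0,0,0,1,0.55,0.28,-0.2,0,0,0,1,0.7,0.35,-0.23,0,0,0,1,0.86,0.43,-0.2,0,0,0])

```text
t: 1.98
position: [0.6028, 0.0917, 0.4744]
orientation: [0.14, 0.696, 0.691, -0.14]
force: [1.3, -1.5, 0.5]
opening: 0.998
grasp_force: 0.0
```

Emit:
move_arm(moves=[1,0.02,0.0,0.0,0,0,0,1,0.04,0,0.1,0,0,0,1,0.04,0,0.15,0,0,0])

```text
t: 2.35
position: [0.6015, 0.0804, 0.4116]
orientation: [0.14, 0.695, 0.691, -0.141]
force: [-0.0, -0.4, 0.5]
opening: 1.003
grasp_force: 0.0
```

```bash
python3 - <<'E'
from h import *
print(cur()[1],cur()[0]["t"]); i=robot.camera_info("wrist"); im=robot.capture("wrist"); np.save("w1.npy",[i],allow_pickle=True); cv2.imwrite("pics/w1.png",im); print(i)
E
```

```text
[0.60147882 0.08039979 0.41156803] 2.35
{'fov_y': 64.51573200686498, 'cx': 319.44084281980275, 'cy': 196.358313569928, 'world_from_camera': array([[ 9.99981916e-01, -3.82712186e-03, -4.63915133e-03,
         6.03064488e-01],
       [-5.94679386e-03, -7.44265482e-01, -6.67857416e-01,
         2.26192982e-01],
       [-8.96788477e-04,  6.67872926e-01, -7.44274781e-01,
         5.40089931e-01],
       [ 0.00000000e+00,  0.00000000e+00,  0.00000000e+00,
         1.00000000e+00]])}
```

View pics/w1.png

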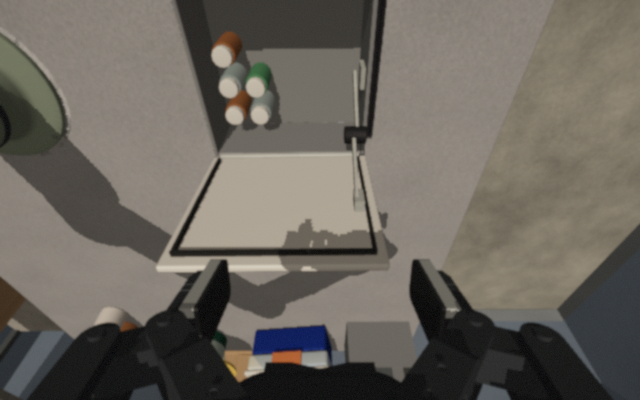

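The wrist view shows the knob centred at about (356,134), with the thin links running through its middle. The lid's free edge lies at row 265, below the fingers' view. I'll cast the knob onto its height.

```bash
python3 - <<'E'
from h import *
np.set_printoptions(precision=4,suppress=True)
i=np.load("w1.npy",allow_pickle=True)[0]; im=cv2.imread("pics/w1.png")[118:152,335:378]
m=(im.max(2)<45).astype(np.uint8); n,l,st,c=cv2.connectedComponentsWithStats(m); print(st[1:],c[1:]+[335,118])
r=ray("w",356,134,i)
for z in(.155,.16,.165): print(onz(r,z))
print(tri(r,S(158,406)),tri(r,D(652,248)))
for e in((160,268),(387,265)): print("lid edge",onz(ray("w",*e,i),.343))
E
```

```text
[[ 10   0  28  27 314]] [[358.4299 132.1465]]
[ 0.6521 -0.0034  0.155 ]
[ 0.6514 -0.0004  0.16  ]
[0.6508 0.0026 0.165 ]
(array([0.6515, 0.0016, 0.1621]), [np.float64(0.0007364087579016518), np.float64(0.0007364087579016723)]) (array([0.6522, 0.0008, 0.1609]), [np.float64(0.0010970661516364034), np.float64(0.0010970661516363828)])
lid edge [ 0.434  -0.0508  0.343 ]
lid edge [ 0.6713 -0.0467  0.343 ]
```

```bash
python3 - <<'E'
from h import *
R=tilt(.4); z=R.as_matrix()[:,2]; K=np.array([.651,.0015,.161])
rel(K-.06*z,R); rel(K+.021*z,R)
E
```

```text
rel [0.0653 0.126  0.4987] [-0.0029  0.0001 -0.004 ] mm 207 deg 0
rel [0.0653 0.1269 0.7012] [-0.0029  0.0001 -0.004 ] mm 286 deg 0
```

Emit:
move_arm(moves=[1,0.065,0.126,0.1,0,0,0,1,0.065,0.126,0.25,0,0,0,1,0.065,0.126,0.38,0,0,0,1,0.065,0.126,0.5,0,0,0,1,0.065,0.126,0.5,0,0,0])

```text
t: 3.02
position: [0.6513, 0.0249, 0.2172]
orientation: [0.139, 0.696, 0.69, -0.142]
force: [-0.8, 0.6, 0.9]
opening: 1.003
grasp_force: 0.0
```

```bash
python3 - <<'E'
from h import *
np.set_printoptions(precision=4,suppress=True)
R=tilt(.4); z=R.as_matrix()[:,2]; K=np.array([.651,.0015,.161])
print(cur()[1]); i=robot.camera_info("wrist"); im=robot.capture("wrist"); np.save("w2.npy",[i],allow_pickle=True); cv2.imwrite("pics/w2.png",im)
rel(K+.021*z,R)
T=i["world_from_camera"]; p=np.linalg.inv(T)@[*K,1]; f=200/np.tan(np.radians(i["fov_y"])/2); print("expect knob px",p[:2]/p[2]*f+[i["cx"],i["cy"]])
E
```

```text
[0.6513 0.0249 0.2172]
rel [-0.0017 -0.0025  0.2119] [-0.0016 -0.001  -0.0044] mm 85 deg 0
expect knob px [318.8016 199.4966]
```

View pics/w2.png

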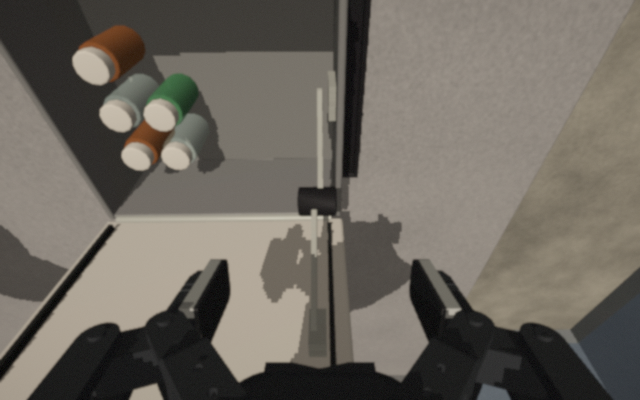

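The knob appears at (317,201) and I expected (319,199), so the aim is good to about 1 mm. I'll go in along the tool axis and pinch.

Emit:
move_arm(moves=[1,-0.002,-0.003,0.1,0,0,0,1,-0.002,-0.003,0.18,0,0,0,1,-0.002,-0.003,0.212,0,0,0,0.2,-0.002,-0.003,0.212,0,0,0,-0.5,-0.002,-0.003,0.212,0,0,0])

```text
t: 3.7
position: [0.6517, -0.005, 0.1427]
orientation: [0.14, 0.695, 0.691, -0.139]
force: [-0.5, -0.2, -0.4]
opening: 0.605
grasp_force: 0.0
```

Emit:
move_arm(moves=[-1,0,0,0,0,0,0,-1,0,0,0,0,0,0,-1,0,0,0,0,0,0,-1,0,0,0,0,0,0])

```text
t: 4.2
position: [0.6477, -0.0059, 0.1409]
orientation: [0.138, 0.695, 0.691, -0.143]
force: [-26.4, 2.9, 12.7]
opening: 0.004
grasp_force: 22.4
```

```bash
python3 - <<'E'
from h import *
print(cur()[1],cur()[0]["force"],cur()[0]["opening"]); k0=stay(0)[0]; p0=cur()[1]
for k in(.2,.4,.6,.8,1,1.2,1.4,1.6,1.8):
    d=stay(k)[0]-k0; print(k,d.round(4),end=' '); rel(p0+[0,*d],tilt(.4))
E
```

```text
[ 0.64769864 -0.00591138  0.14090871] [-26.35979378   2.8986566   12.6680939 ] 0.004268388354776146
0.2 [0.008  0.0047] rel [ 0.0138 -0.0002 -0.0187] [-0.0048 -0.0004 -0.0029] mm 9 deg 1
0.4 [0.0174 0.0091] rel [ 0.0313 -0.0004 -0.0379] [-0.0048 -0.0004 -0.0029] mm 20 deg 1
0.6 [0.0284 0.0127] rel [ 0.0531 -0.0007 -0.0568] [-0.0048 -0.0004 -0.0029] mm 31 deg 1
0.8 [0.0408 0.015 ] rel [ 0.0793 -0.0009 -0.0742] [-0.0048 -0.0004 -0.0029] mm 43 deg 1
1 [0.0542 0.0157] rel [ 0.1096 -0.0012 -0.0889] [-0.0048 -0.0004 -0.0029] mm 56 deg 1
1.2 [0.0685 0.0143] rel [ 0.1438 -0.0014 -0.0995] [-0.0048 -0.0004 -0.0029] mm 70 deg 1
1.4 [0.083  0.0106] rel [ 0.181  -0.0016 -0.105 ] [-0.0048 -0.0004 -0.0029] mm 84 deg 1
1.6 [0.0974 0.0042] rel [ 0.2201 -0.0018 -0.1044] [-0.0048 -0.0004 -0.0029] mm 97 deg 1
1.8 [ 0.1109 -0.0047] rel [ 0.2601 -0.0019 -0.097 ] [-0.0048 -0.0004 -0.0029] mm 111 deg 1
```

The fingers closed almost fully (opening 0.004), so the knob isn't between the pads. I'll look before moving.

```bash
python3 - <<'E'
from h import *
w=robot.capture("wrist"); s=robot.capture("scene")[90:250,255:425]; 
c=np.zeros((600,800,3),np.uint8); c[:400,:640]=w; s=cv2.resize(s[50:],(400,259)); c[341:600,400:]=s
cv2.imwrite("pics/w3.png",cv2.convertScaleAbs(c,alpha=1.4))
E
```

```text
(no output)
```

View pics/w3.png

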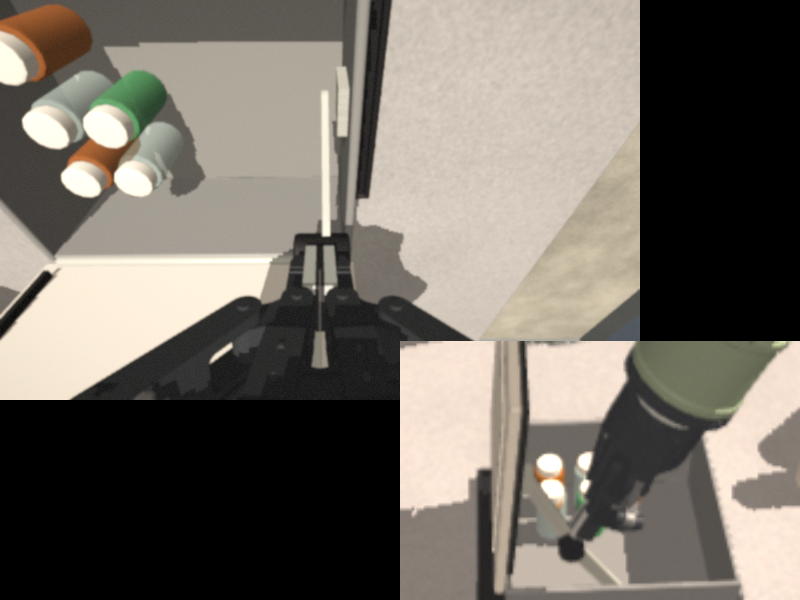

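The wrist view shows the pads closed on the upper link. The knob, spanning columns 295–350 with its top edge at row 234, sits just beyond the fingertips. I'll open, back off a little, and re-triangulate the knob from views with the fingers clear.

```bash
python3 - <<'E'
from h import *
np.set_printoptions(precision=4,suppress=True)
i=robot.camera_info("wrist"); i2=np.load("w2.npy",allow_pickle=True)[0]; i1=np.load("w1.npy",allow_pickle=True)[0]
print(i["world_from_camera"][:3,3])
for v in(234,243,250): print(v,tri(ray("w",322,v,i),ray("scene",327.2,227.5))[0])
print("w2&S",tri(ray("w",317.5,201,i2),S(158,406))); print("w2&D",tri(ray("w",317.5,201,i2),D(652,248)))
p,R=cur()[1:];f=200/np.tan(np.radians(i["fov_y"])/2)
for q in (p,p-.019*R.as_matrix()[:,2]):
    a=np.linalg.inv(i["world_from_camera"])@[*q,1]; print("px of TCP/grasp wrist",a[:2]/a[2]*f+[i["cx"],i["cy"]],end=' ')
    j=robot.camera_info("scene"); f2=200/np.tan(np.radians(j["fov_y"])/2); a=np.linalg.inv(j["world_from_camera"])@[*q,1]; print("scene",a[:2]/a[2]*f2+[j["cx"],j["cy"]])
E
```

```text
[0.65   0.1399 0.2694]
234 [0.649  0.0022 0.1496]
243 [0.6503 0.0012 0.1536]
250 [0.6513 0.0004 0.1567]
w2&S (array([0.6507, 0.0017, 0.1617]), [np.float64(0.0010467631410949398), np.float64(0.0010467631410947958)])
w2&D (array([0.6515, 0.001 , 0.161 ]), [np.float64(0.0017155313952039591), np.float64(0.00171553139520394)])
px of TCP/grasp wrist [318.4475 233.5822] scene [323.6576 230.1656]
px of TCP/grasp wrist [318.3406 248.6197] scene [327.1936 224.9459]
```

Emit:
move_arm(moves=[1,0,0,0,0,0,0,1,0,0,0,0,0,0,1,0,0,0,0,0,0,1,0,0,0,0,0,0])

```text
t: 4.8
position: [0.651, -0.0062, 0.1409]
orientation: [0.14, 0.695, 0.691, -0.14]
force: [0.2, 0.4, 0.3]
opening: 0.853
grasp_force: 0.0
```

```bash
python3 - <<'E'
from h import *
s,p,R=cur(); print(p,s["force"],s["opening"])
i=robot.camera_info("wrist"); np.save("w4.npy",[i],allow_pickle=True); w=robot.capture("wrist")[100:400,140:500]; s=robot.capture("scene")[140:250,255:425]
c=np.zeros((600,800,3),np.uint8); c[:,:720]=cv2.resize(w,(720,600)); c[:220,:340]=cv2.resize(s,(340,220))
cv2.imwrite("pics/w4.png",cv2.convertScaleAbs(c,alpha=1.6))
E
```

```text
[ 0.65095847 -0.00618183  0.14092297] [0.2196739  0.37031803 0.33524464] 0.8532161502089374
```

View pics/w4.png

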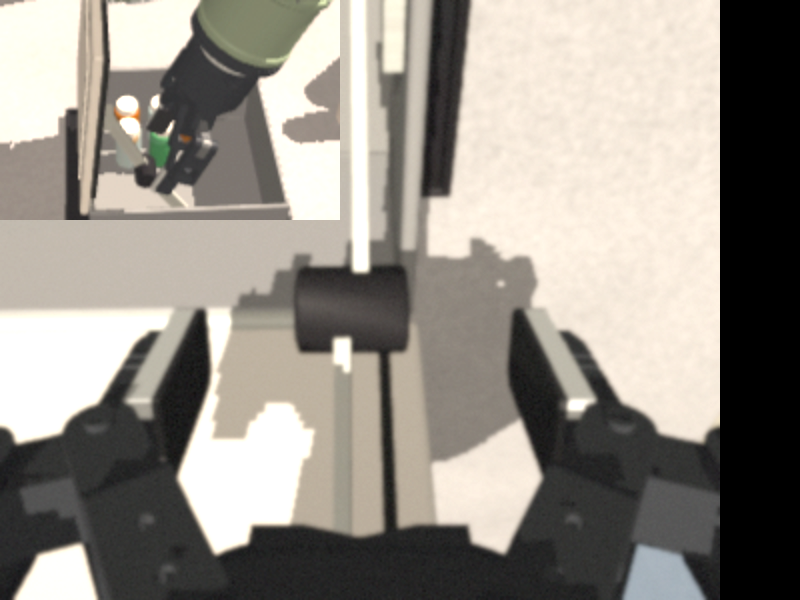

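```bash
python3 - <<'E'
from h import *
s,p,R=cur(); z=R.as_matrix()[:,2]; y=R.as_matrix()[:,1]; K=np.array([.651,.0015,.161])
def px(n,q):
    i=robot.camera_info(n); f=200/np.tan(np.radians(i["fov_y"])/2); a=np.linalg.inv(i["world_from_camera"])@[*q,1]; return a[:2]/a[2]*f+[i["cx"],i["cy"]]
c=np.zeros((600,800,3),np.uint8)
for n,(u,v),x0 in(("scene",(290,175),0),("side",(325,170),400)):
    im=robot.capture(n)[v:v+100,u:u+80]; im=cv2.convertScaleAbs(cv2.resize(im,(400,500),interpolation=cv2.INTER_CUBIC),alpha=2,beta=20); 
    for q,col in((p,(0,0,255)),(p-.019*z,(0,255,0)),(K,(255,0,255)),(p+.04*y-.013*z,(255,255,0)),(p-.04*y-.013*z,(0,255,255))):
        a=(px(n,q)-[u,v])*5; cv2.circle(im,tuple(np.int32(a)),5,col,2)
    c[:500,x0:x0+400]=im
cv2.imwrite("pics/w5.png",c)
E
```

```text
(no output)
```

View pics/w5.png

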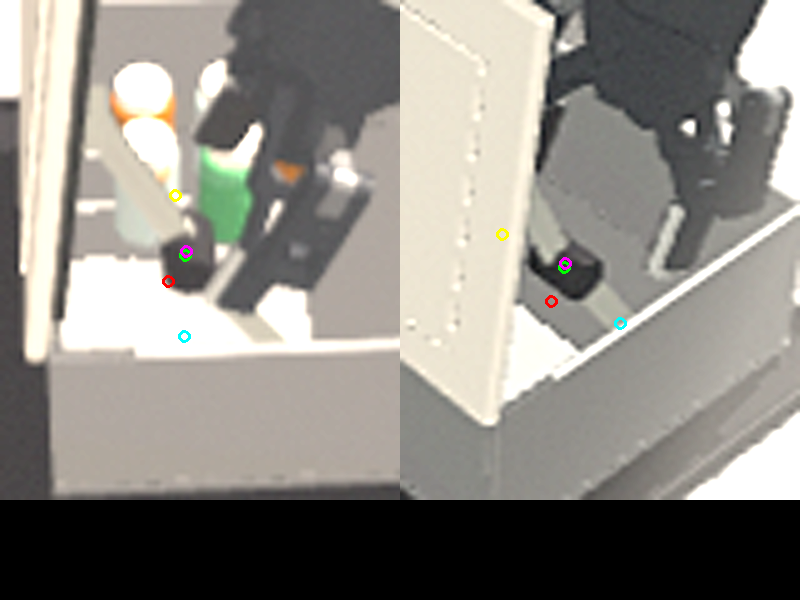

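The projected marks show that the reported TCP lies well beyond the real fingertips. In the scene panel the near finger ends at about (225,295), while the model puts it at the cyan mark (184,336). The knob marks agree with the picture. I'll triangulate the real fingertip.

```bash
python3 - <<'E'
from h import *
np.set_printoptions(precision=4,suppress=True)
s,p,R=cur(); i=robot.camera_info("wrist")
for a,b in(((222,292),(672,272)),((240,308),(685,270))):
    q,e=tri(ray("scene",290+a[0]/5,175+a[1]/5),ray("side",325+(b[0]-400)/5,170+b[1]/5)); print(q,e,"in tool",R.inv().apply(q-p))
# wrist tip right and left -> intersect with tool plane
for u,v in((400,256),(235,256),(427,302),(210,302)):
    c,d=ray("w",u,v,i); n=R.as_matrix()[:,0]
    for off in(-.011,.0,.011): 
        t=((p+off*n-c)@n)/(d@n); print((u,v),off,R.inv().apply(c+t*d-p))
print(s["joint_positions"],R.inv().apply(i["world_from_camera"][:3,3]-p))
E
```

```text
[0.7046 0.0115 0.1927] [np.float64(0.003509655526763065), np.float64(0.0035096555267628725)] in tool [-0.0035  0.0537 -0.0547]
[0.7071 0.0191 0.1884] [np.float64(0.0015128593469414776), np.float64(0.001512859346941472)] in tool [ 0.0052  0.0561 -0.0537]
(400, 256) -0.011 [-0.011   0.0488 -0.0077]
(400, 256) 0.0 [ 0.      0.0432 -0.027 ]
(400, 256) 0.011 [ 0.011   0.0377 -0.0463]
(235, 256) -0.011 [-0.011  -0.0498 -0.0078]
(235, 256) 0.0 [-0.     -0.044  -0.0271]
(235, 256) 0.011 [ 0.011  -0.0382 -0.0464]
(427, 302) -0.011 [-0.011   0.0511 -0.0506]
(427, 302) 0.0 [-0.      0.0453 -0.0649]
(427, 302) 0.011 [ 0.011   0.0395 -0.0793]
(210, 302) -0.011 [-0.011  -0.0507 -0.0507]
(210, 302) 0.0 [ 0.     -0.0448 -0.065 ]
(210, 302) 0.011 [ 0.011  -0.0389 -0.0794]
[ 0.0981  0.7483 -0.6323  1.5368  0.8129  1.29   -0.8063] [ 0.0844  0.0006 -0.1751]
```

The real open fingertips sit about 47 mm behind the reported TCP, and about 36 mm behind it when shut. Both static cameras and the wrist view agree on this, so from here I'll work with that offset. I'll go 35 mm further in and pinch.

Emit:
move_arm(moves=[1,0,0,0.03,0,0,0,1,0,0,0.06,0,0,0,1,0,0,0.087,0,0,0,0.3,0,0,0.087,0,0,0,-0.3,0,0,0.087,0,0,0])

```text
t: 5.62
position: [0.651, -0.0194, 0.109]
orientation: [0.14, 0.695, 0.691, -0.14]
force: [-0.6, 1.0, 0.5]
opening: 0.606
grasp_force: 0.0
```

Emit:
move_arm(moves=[-1,0,0,0,0,0,0,-1,0,0,0,0,0,0,-1,0,0,0,0,0,0])

```text
t: 6.0
position: [0.649, -0.0194, 0.1096]
orientation: [0.139, 0.695, 0.691, -0.141]
force: [-19.6, 1.1, 14.8]
opening: 0.343
grasp_force: 59.1
```

```bash
python3 - <<'E'
from h import *
s,p,R=cur(); print(p,s["force"],s["opening"],s["joint_positions"]); k0=stay(0)[0]
for k in(.2,.4,.6,.8,1,1.2,1.4,1.6,1.8):
    d=stay(k)[0]-k0; print(k,d.round(4),end=' '); rel(p+[0,*d],R)
E
```

```text
[ 0.6489878  -0.01937857  0.10962532] [-19.59961117   1.12629784  14.83091036] 0.34302452933044986 [ 0.10982183  0.77989952 -0.61705453  1.56659015  0.84272737  1.24082924
 -0.8268321 ]
0.2 [0.008  0.0047] rel [ 0.0138 -0.0002 -0.0187] [0. 0. 0.] mm 9 deg 0
0.4 [0.0174 0.0091] rel [ 0.0313 -0.0003 -0.0379] [0. 0. 0.] mm 20 deg 0
0.6 [0.0284 0.0127] rel [ 0.0531 -0.0005 -0.0568] [0. 0. 0.] mm 31 deg 0
0.8 [0.0408 0.015 ] rel [ 0.0793 -0.0007 -0.0742] [0. 0. 0.] mm 43 deg 0
1 [0.0542 0.0157] rel [ 0.1097 -0.0009 -0.0889] [0. 0. 0.] mm 56 deg 0
1.2 [0.0685 0.0143] rel [ 0.1438 -0.0012 -0.0995] [0. 0. 0.] mm 70 deg 0
1.4 [0.083  0.0106] rel [ 0.181  -0.0014 -0.105 ] [0. 0. 0.] mm 84 deg 0
1.6 [0.0974 0.0042] rel [ 0.2201 -0.0016 -0.1044] [0. 0. 0.] mm 97 deg 0
1.8 [ 0.1109 -0.0047] rel [ 0.2601 -0.0017 -0.0969] [0. 0. 0.] mm 111 deg 0
```

The knob is gripped: 0.343 of 85 mm is 29 mm, against 30 mm expected. I'll shift slightly in x to relieve the side load and lift the knob along its arc.

Emit:
move_arm(moves=[-1,0,-0.006,0,0,0,0,-1,0.014,-0.006,-0.019,0,0,0,-1,0.022,-0.006,-0.028,0,0,0,-1,0.031,-0.006,-0.038,0,0,0,-1,0.042,-0.006,-0.047,0,0,0])

```text
t: 6.62
position: [0.6486, 0.0014, 0.1197]
orientation: [0.14, 0.695, 0.69, -0.141]
force: [2.0, -8.7, -4.5]
opening: 0.343
grasp_force: 59.7
```

Emit:
move_arm(moves=[-1,0.011,0,-0.01,0,0,0,-1,0.024,0,-0.019,0,0,0,-1,0.037,0,-0.027,0,0,0,-1,0.052,0,-0.035,0,0,0,-1,0.068,0,-0.042,0,0,0])

```text
t: 7.25
position: [0.6483, 0.0323, 0.1246]
orientation: [0.141, 0.696, 0.69, -0.142]
force: [-0.3, -12.0, -4.3]
opening: 0.339
grasp_force: 59.6
```

Emit:
move_arm(moves=[-1,0.017,0,-0.006,0,0,0,-1,0.034,0,-0.0105,0,0,0,-1,0.053,0,-0.014,0,0,0,-1,0.071,0,-0.016,0,0,0,-1,0.09,0,-0.016,0,0,0])

```text
t: 7.88
position: [0.6481, 0.0682, 0.1169]
orientation: [0.14, 0.696, 0.69, -0.142]
force: [-7.7, -9.4, 4.8]
opening: 0.338
grasp_force: 58.9
```

Emit:
move_arm(moves=[-1,0.01,0.002,0,0,0,0,-1,0.02,0.004,0.0005,0,0,0,-1,0.04,0.004,0.003,0,0,0,-1,0.06,0.004,0.008,0,0,0,-1,0.06,0.004,0.008,0,0,0])

```text
t: 8.5
position: [0.6479, 0.091, 0.1036]
orientation: [0.139, 0.695, 0.691, -0.143]
force: [-17.3, -2.5, 0.0]
opening: 0.333
grasp_force: 59.2
```

```bash
python3 - <<'E'
from h import *
s,p,R=cur(); print(s["t"],p,s["force"],s["opening"])
a=robot.capture("scene")[60:300,260:430]; b=robot.capture("side")[60:300,240:440]
c=np.zeros((600,800,3),np.uint8); c[:480,:340]=cv2.resize(a,(340,480)); c[:480,400:800]=cv2.resize(b,(400,480)); cv2.imwrite("pics/w6.png",cv2.convertScaleAbs(c,alpha=1.4))
E
```

```text
8.5 [0.64794005 0.09095573 0.10358388] [-1.73485229e+01 -2.51004666e+00  1.45036063e-02] 0.33328081328590703
```

View pics/w6.png

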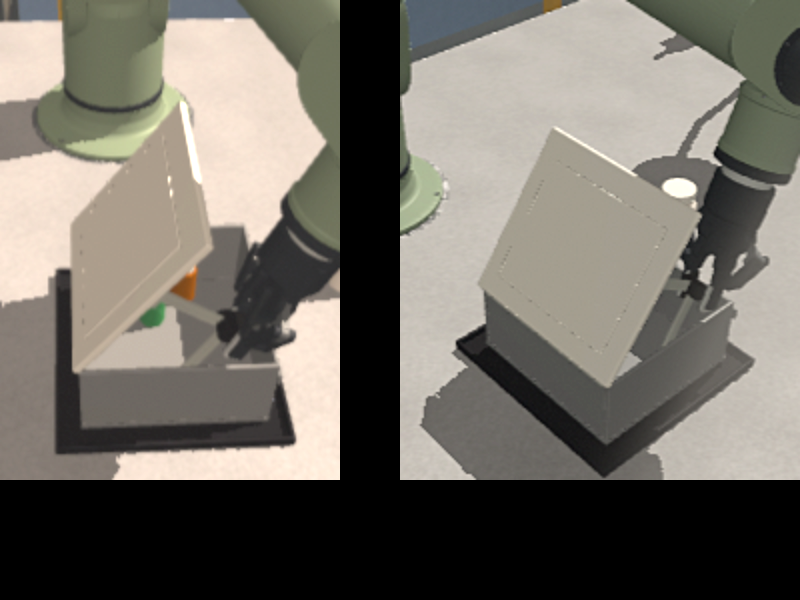

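The lid now stands about 48° open and the stay is folded to about knee 1.8. I'll release, back out along the tool axis, and move above the lid.

Emit:
move_arm(moves=[1,0,-0.003,0,0,0,0,1,0,-0.003,0,0,0,0,1,0,-0.003,0,0,0,0,1,0,-0.003,-0.05,0,0,0,1,0.02,-0.003,-0.15,0,0,0])

```text
t: 9.22
position: [0.6495, 0.1215, 0.1575]
orientation: [0.14, 0.696, 0.691, -0.141]
force: [-0.2, 0.2, 0.3]
opening: 1.0
grasp_force: 0.0
```

Emit:
move_arm(moves=[1,0.02,0,-0.1,0,0,0,1,0.03,0,-0.25,0,0,0,1,0.03,0,-0.4,0,0,0,0,0.03,0,-0.55,0,0,0,-1,0.03,0,-0.6,0,0,0])

```text
t: 9.85
position: [0.6494, 0.2289, 0.3778]
orientation: [0.14, 0.695, 0.692, -0.137]
force: [-0.2, -0.2, -1.4]
opening: 0.607
grasp_force: 0.0
```

```bash
cat >> h.py <<'E'
OFF=.036
def tip(th,r=.19):
    "TCP target for pressing: corner on outer face at lid angle th deg, radius r"
    t=np.radians(th); q=H+r*np.array([np.cos(t),np.sin(t)])+.013*np.array([-np.sin(t),np.cos(t)])
    return np.array([.55,q[0]-(.011 if th>0 else .011),q[1]-OFF])
E
python3 - <<'E'
from h import *
s,p,R=cur(); print(s["t"],p,s["force"],s["opening"],s["joint_positions"])
# lid angle from free-edge +x corner, triangulated
a=robot.capture("scene"); b=robot.capture("side"); cv2.imwrite("pics/s7.png",a); cv2.imwrite("pics/d7.png",b)
q,e=tri(ray("scene",260+210/2,60+243/2),ray("side",240+(698-400)/2,60+212/2)); print("edge",q,e,np.degrees(np.arctan2(q[2]-H[1],q[1]-H[0])))
print(tip(50)); rel(tip(50)+[0,0,.18],tilt(0)); rel(tip(50)+[0,-.01,.05],tilt(0))
E
```

```text
9.85 [0.64940139 0.22885205 0.37784031] [-0.2053947  -0.17323301 -1.43959892] 0.6065371369082787 [-0.29729199  0.71372835 -0.66387183  0.95917255  0.69251523  1.86662266
 -0.78771367]
edge [0.6689298  0.06807184 0.30530211] [np.float64(0.00021405945965865058), np.float64(0.00021405945965838178)] 56.05975190411497
[0.55       0.04117107 0.23290468]
rel [-0.4684 -0.2468  0.0951] [ 0.0018  0.2514 -0.003 ] mm 215 deg 23
rel [-0.3665 -0.2479  0.4047] [ 0.0018  0.2514 -0.003 ] mm 240 deg 23
```

Emit:
move_arm(moves=[-1,-0.05,-0.05,-0.05,0,0.08,0,-1,-0.15,-0.1,-0.05,0,0.16,0,-1,-0.3,-0.16,0.0,0,0.25,0,-1,-0.42,-0.22,0.05,0,0.25,0,-1,-0.48,-0.25,0.09,0,0.25,0])

```text
t: 10.58
position: [0.5476, 0.033, 0.4143]
orientation: [0.002, 0.71, 0.704, -0.001]
force: [1.1, -0.4, -0.2]
opening: 0.001
grasp_force: 0.0
```

```bash
python3 - <<'E'
from h import *
s,p,R=cur(); print(s["t"],p,s["force"],s["opening"],s["joint_positions"])
for t in(60,56,53,50): print(t,tip(t).round(4),end=' ');rel(tip(t),tilt(0))
E
```

```text
10.575 [0.54761389 0.03302072 0.41428632] [ 1.12950576 -0.41731548 -0.22559796] 0.0006924699635223197 [ 0.44284498  0.33305975 -0.84688375  1.43634377  0.25379432  1.48356997
 -0.40719208]
60 [0.55   0.0127 0.25  ] rel [-0.0485  0.0058  0.4109] [ 0.0009  0.0033 -0.0054] mm 166 deg 1
56 [0.55   0.0245 0.2438] rel [-0.0191  0.0056  0.4264] [ 0.0009  0.0033 -0.0054] mm 171 deg 1
53 [0.55   0.033  0.2386] rel [0.0022 0.0054 0.4393] [ 0.0009  0.0033 -0.0054] mm 176 deg 1
50 [0.55   0.0412 0.2329] rel [0.0228 0.0052 0.4533] [ 0.0009  0.0033 -0.0054] mm 182 deg 1
```

Emit:
move_arm(moves=[-1,-0.03,0.005,0.12,0,0,0,-1,-0.035,0.005,0.25,0,0,0,-1,-0.035,0.005,0.34,0,0,0,-1,-0.035,0.005,0.38,0,0,0,-1,-0.035,0.005,0.38,0,0,0])

```text
t: 11.2
position: [0.5507, 0.0209, 0.2623]
orientation: [0.002, 0.709, 0.705, -0.002]
force: [0.4, -0.2, -0.0]
opening: -0.003
grasp_force: 0.0
```

```bash
python3 - <<'E'
from h import *
s,p,R=cur(); print(s["t"],p,s["force"],s["opening"])
for t in range(56,-1,-4): print(t,tip(t).round(4),end=' ');rel(tip(t),R)
E
```

```text
11.2 [0.55071144 0.02090359 0.26231312] [ 0.43326536 -0.17826088 -0.04099594] -0.00298204211529457
56 [0.55   0.0245 0.2438] rel [ 0.0092 -0.0018  0.0463] [0. 0. 0.] mm 19 deg 0
52 [0.55   0.0357 0.2367] rel [ 0.0374 -0.002   0.0638] [0. 0. 0.] mm 30 deg 0
48 [0.55   0.0465 0.2289] rel [ 0.0644 -0.0022  0.0832] [0. 0. 0.] mm 42 deg 0
44 [0.55   0.0566 0.2203] rel [ 0.0899 -0.0023  0.1045] [0. 0. 0.] mm 55 deg 0
40 [0.55   0.0662 0.2111] rel [ 0.1139 -0.0025  0.1275] [0. 0. 0.] mm 68 deg 0
36 [0.55   0.0751 0.2012] rel [ 0.1362 -0.0026  0.1521] [0. 0. 0.] mm 82 deg 0
32 [0.55   0.0832 0.1907] rel [ 0.1568 -0.0027  0.1782] [0. 0. 0.] mm 95 deg 0
28 [0.55   0.0907 0.1797] rel [ 0.1755 -0.0028  0.2057] [0. 0. 0.] mm 108 deg 0
24 [0.55   0.0973 0.1682] rel [ 0.1922 -0.0029  0.2344] [0. 0. 0.] mm 121 deg 0
20 [0.55   0.1031 0.1562] rel [ 0.2069 -0.003   0.2642] [0. 0. 0.] mm 134 deg 0
16 [0.55   0.1081 0.1439] rel [ 0.2194 -0.0031  0.2949] [0. 0. 0.] mm 147 deg 0
12 [0.55   0.1121 0.1312] rel [ 0.2298 -0.0032  0.3265] [0. 0. 0.] mm 160 deg 0
8 [0.55   0.1153 0.1183] rel [ 0.238  -0.0032  0.3587] [0. 0. 0.] mm 172 deg 0
4 [0.55   0.1176 0.1052] rel [ 0.2439 -0.0033  0.3914] [0. 0. 0.] mm 184 deg 0
0 [0.55  0.119 0.092] rel [ 0.2475 -0.0033  0.4245] [0. 0. 0.] mm 197 deg 0
```

Emit:
move_arm(moves=[-1,0.004,0,0.02,0,0,0,-1,0.007,0,0.035,0,0,0,-1,0.012,0,0.047,0,0,0,-1,0.024,0,0.055,0,0,0,-1,0.037,0,0.064,0,0,0])

```text
t: 11.82
position: [0.551, 0.0354, 0.2365]
orientation: [0.002, 0.709, 0.705, -0.002]
force: [-0.9, -3.8, 1.2]
opening: -0.002
grasp_force: 1.9
```

Emit:
move_arm(moves=[-1,0.014,0,0.009,0,0,0,-1,0.027,0,0.019,0,0,0,-1,0.04,0,0.029,0,0,0,-1,0.053,0,0.04,0,0,0,-1,0.053,0,0.04,0,0,0])

```text
t: 12.45
position: [0.5511, 0.0575, 0.2203]
orientation: [0.002, 0.709, 0.705, -0.001]
force: [0.2, 1.1, -0.3]
opening: -0.001
grasp_force: 0.0
```

Emit:
move_arm(moves=[-1,0.012,0,0.011,0,0,0,-1,0.024,0,0.023,0,0,0,-1,0.035,0,0.035,0,0,0,-1,0.046,0,0.048,0,0,0,-1,0.057,0,0.061,0,0,0])

```text
t: 13.08
position: [0.5513, 0.0794, 0.1955]
orientation: [0.002, 0.709, 0.705, -0.002]
force: [-0.5, -3.2, 1.2]
opening: 0.003
grasp_force: 1.5
```

Emit:
move_arm(moves=[-1,0.01,0,0.013,0,0,0,-1,0.019,0,0.027,0,0,0,-1,0.028,0,0.041,0,0,0,-1,0.037,0,0.055,0,0,0,-1,0.045,0,0.069,0,0,0])

```text
t: 13.7
position: [0.5516, 0.0974, 0.168]
orientation: [0.002, 0.709, 0.705, -0.002]
force: [0.3, -2.8, 2.5]
opening: -0.0
grasp_force: 1.4
```

```bash
python3 - <<'E'
from h import *
s,p,R=cur(); print(s["t"],p,s["force"])
for t in range(24,-1,-4): print(t,end=' ');rel(tip(t),R)
E
```

```text
13.7 [0.55156794 0.09738745 0.1679589 ] [ 0.31226907 -2.78780911  2.53582683]
24 rel [-0.0003 -0.0039 -0.0005] [0. 0. 0.] mm 2 deg 0
20 rel [ 0.0144 -0.004   0.0293] [0. 0. 0.] mm 13 deg 0
16 rel [ 0.027  -0.0041  0.0601] [0. 0. 0.] mm 26 deg 0
12 rel [ 0.0374 -0.0042  0.0916] [0. 0. 0.] mm 40 deg 0
8 rel [ 0.0455 -0.0043  0.1239] [0. 0. 0.] mm 53 deg 0
4 rel [ 0.0514 -0.0044  0.1566] [0. 0. 0.] mm 66 deg 0
0 rel [ 0.055  -0.0045  0.1896] [0. 0. 0.] mm 79 deg 0
```

Emit:
move_arm(moves=[-1,0.007,0,0.015,0,0,0,-1,0.0144,0,0.029,0,0,0,-1,0.021,0,0.045,0,0,0,-1,0.027,0,0.06,0,0,0,-1,0.032,0,0.076,0,0,0])

```text
t: 14.32
position: [0.5516, 0.11, 0.1374]
orientation: [0.002, 0.709, 0.705, -0.002]
force: [-0.8, -1.8, 2.2]
opening: 0.003
grasp_force: 1.3
```

Emit:
move_arm(moves=[-1,0.005,0,0.011,0,0,0,-1,0.009,0,0.022,0,0,0,-1,0.012,0,0.033,0,0,0,-1,0.014,0,0.044,0,0,0])

```text
t: 14.82
position: [0.5517, 0.1155, 0.12]
orientation: [0.002, 0.709, 0.705, -0.002]
force: [0.1, -1.4, 2.9]
opening: 0.001
grasp_force: 1.2
```

Emit:
move_arm(moves=[-1,0.001,0,0.006,0,0,0,-1,0.003,0,0.012,0,0,0,-1,0.004,0,0.018,0,0,0,-1,0.005,0,0.024,0,0,0,-1,0.005,0,0.03,0,0,0])

```text
t: 15.45
position: [0.5517, 0.1174, 0.1081]
orientation: [0.002, 0.709, 0.705, -0.001]
force: [-0.6, 0.9, 2.4]
opening: 0.005
grasp_force: 1.1
```

Emit:
move_arm(moves=[-1,0.001,0,0.004,0,0,0,-1,0.002,0,0.008,0,0,0,-1,0.002,0,0.012,0,0,0])

```text
t: 15.82
position: [0.5517, 0.1181, 0.1033]
orientation: [0.002, 0.709, 0.705, -0.002]
force: [-1.4, -1.1, 2.0]
opening: -0.002
grasp_force: 1.0
```

Now in 1 mm steps, two or three rows at a time, watching the force.

Emit:
move_arm(moves=[-1,0,0,0.0025,0,0,0,-1,0,0,0.005,0,0,0,-1,0,0,0.0075,0,0,0])

```text
t: 16.2
position: [0.5517, 0.1183, 0.1004]
orientation: [0.002, 0.709, 0.705, -0.001]
force: [-1.3, 1.4, 2.5]
opening: -0.001
grasp_force: 1.0
```

Emit:
move_arm(moves=[-1,0,0,0.0025,0,0,0,-1,0,0,0.005,0,0,0])

```text
t: 16.45
position: [0.5517, 0.118, 0.0984]
orientation: [0.002, 0.709, 0.705, -0.002]
force: [-0.4, 1.2, 1.6]
opening: -0.004
grasp_force: 1.0
```

Emit:
move_arm(moves=[-1,0,0,0.0025,0,0,0,-1,0,0,0.0025,0,0,0])

```text
t: 16.7
position: [0.5517, 0.1179, 0.0973]
orientation: [0.002, 0.709, 0.705, -0.002]
force: [0.5, 1.1, 1.7]
opening: 0.001
grasp_force: 0.6
```

Emit:
move_arm(moves=[-1,0,0,0.0025,0,0,0,-1,0,0,0.005,0,0,0])

```text
t: 16.95
position: [0.5517, 0.118, 0.0954]
orientation: [0.002, 0.709, 0.705, -0.002]
force: [-0.7, 1.1, 2.7]
opening: -0.001
grasp_force: 1.0
```

Emit:
move_arm(moves=[-1,0,0,0.0025,0,0,0,-1,0,0,0.0025,0,0,0])

```text
t: 17.2
position: [0.5517, 0.118, 0.0944]
orientation: [0.002, 0.709, 0.705, -0.002]
force: [-1.2, 0.6, 3.3]
opening: 0.003
grasp_force: 1.6
```

Emit:
move_arm(moves=[-1,0,0,0.0025,0,0,0,-1,0,0,0.0025,0,0,0])

```text
t: 17.45
position: [0.5518, 0.118, 0.0937]
orientation: [0.002, 0.709, 0.705, -0.001]
force: [-2.5, 1.1, 10.3]
opening: 0.001
grasp_force: 4.9
```

The force rose sharply to 10 N, so the lid is on its stop. I'll back straight off and verify.

Emit:
move_arm(moves=[-1,0,0,-0.003,0,0,0,-1,0,0,-0.02,0,0,0,-1,0,0,-0.1,0,0,0,-1,0,0,-0.25,0,0,0,-1,0,0,-0.4,0,0,0])

```text
t: 18.08
position: [0.5511, 0.1186, 0.2553]
orientation: [0.002, 0.709, 0.705, -0.002]
force: [0.4, 0.2, -0.0]
opening: 0.0
grasp_force: 0.0
```

```bash
python3 - <<'E'
from h import *
s,p,R=cur(); print(s["t"],p,s["force"])
a=robot.capture("scene"); b=robot.capture("side"); 
c=np.zeros((600,800,3),np.uint8); c[:250]=cv2.resize(a[110:310,0:640],(800,250)); c[250:,:]=cv2.resize(b[190:310,240:440],(800,480))[:350]
cv2.imwrite("pics/w8.png",cv2.convertScaleAbs(c,alpha=1.4))
E
```

```text
18.075 [0.55106363 0.11859711 0.25531315] [ 0.39585119  0.22873538 -0.00165461]
```

View pics/w8.png

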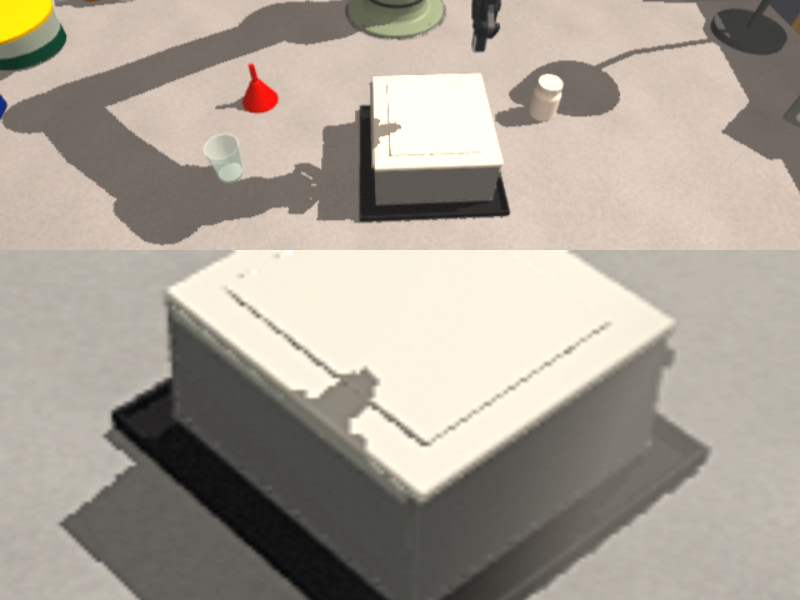

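The lid lies flat and flush on the case rim all round, in both the top strip and the close-up below it. The funnel, beaker and jar stand where they were, and the arm is clear. Handing in.

```bash
python3 -c "
from station import robot
print(robot.sign_off())"
```

```text
the job is handed in; nothing more can be done
None
```

I unlocked the stay and lowered the lid until it stopped on its seal (about 10 N at the last push), then released everything with the jar, funnel and beaker undisturbed; I handed the job in at about 18 s, and no verdict came back.

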